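# Fill the bead box at the hopper

## Robot

A 7-joint arm with a two-finger parallel gripper is mounted at the origin on the work surface. World frame = base frame: x ahead of the robot, y to its left, z up, the work surface at z = 0. Lengths are in m, angles in rad, forces in N, time in s.
With the tool pointing down it reaches from about 0.35 to 0.9 m from the base axis. Payload 7.2 kg.
Tool frame: the origin (TCP) lies midway between the tips of the shut fingers; the grasp point (between the pads) lies 19 mm behind it (ctrl.pinch_z is the distance from the TCP to the grasp point, in m); z points along the fingers, y is the line along which they close (so a half turn about z gives the same grasp; the last joint's range is limited). The gripper opens to 88 mm and grips with 3 to 60 N. Pads are 20 mm wide; open, the fingers measure 115 mm over their backs; the gripper's body (75 mm by 178 mm) begins 61 mm behind the grasp point.
Start: joints at [1.049, 0.411, -0.013, 1.596, 0.006, 1.134, -0.082], TCP at [0.274, -0.562, 0.223] pointing down, gripper open.
Joint ranges: [-2.95, 2.95], [-0.29, 1.99], [-1.47, 1.44], [0.14, 2.54], [-1.03, 4.17], [0.13, 1.85], [-2.86, 2.86]. Speed limits (rad/s): [2.39, 2.39, 3.01, 3.01, 3.14, 3.14, 3.14].

## Interface

Orientations are given as [roll, pitch, yaw] about the fixed x, y, z axes, in that order (R = Rz(yaw) Ry(pitch) Rx(roll)).
In Python, from rig import ctrl gives the robot as it stands.
- The arm moves only by the tool send_rows, never from a script. Its argument "moves" is one flat list of numbers, 4 for each row, row after row: the shift along the tool's x, y, z each as a share of 30 mm, from -1 to 1, then the turn about the tool's z as a share of pi/2 rad, from -1 to 1. In form: [x, y, z, spin, x, y, z, spin, ...]. A call has 1 to 12 rows; each row shifts and turns the commanded pose from where the row before left it, along the tool's axes as they then stand; what a row does not reach is not made up. A row lasts 1/12 s, in which the tool goes at most 41.7 mm and 7.16 degrees, less where a joint would pass 70% of its speed; a pose out of reach is approached as far as the arm can. A call with a number of a shift or a turn outside -1 to 1 is refused whole. A call with a gripper value outside its range is refused whole. "grip" is the closure, from -1 (fully open) to 1 (shut), set as the call begins (left out, the last holds). The fingers move at their own pace and stop on an object; the grip force is fixed at half the most. Time passes only in rows, so rows that do not move let the fingers close. It gives the time, the measured TCP pose, the force, the opening and the grip force at its end, in the units of the state.
- ctrl.state(): the state, without advancing time (a new reading comes with each control period).
- ctrl.capture(name): name is "scene" or "side" or "wrist"; returns a dict with "img" (420x560x3 uint8, red, green, blue), "mtx" (3x3 intrinsics, pixels), "rvec" (rotation vector, rad) and "tvec" (3), from world to camera coordinates, as OpenCV has them. Camera axes: x right, y down, z forward; pixel columns grow to the right and rows downward; lengths in m; the calibration is good to about 2 mm. The wrist camera is an equidistant fisheye: a pixel r from the principal point sees the ray r / f radians off the axis. A picture is of the moment at which its call begins. There is no depth.
- ctrl.job_done(): hands the job in; it is judged then, once.
The state is a dict: "clock": time; "qpos": joint angles; "dq": joint speeds; "effort": joint torques, N m; "position": TCP position; "tcp_rot": TCP orientation; "wrist_force": force on the tool from outside, world axes, zero at the start; "moment": the same for the moment, N m; "gripper_width": finger opening in m; "grip_force": force on a finger pad.
Only numpy, scipy, OpenCV 4.12 (cv2) and the standard library are available. Lean on these libraries where they do the work, as an engineer would, in place of code of your own. Each camera call takes 0.05 s, during which the arm holds its last target. There are 200 camera calls.

## Task

Slide the carriage with the blue box along its rail until it comes to rest gently against the rubber pad of the yellow stop, so that the box is under the hopper's spout. Then tip all four beads from the orange scoop into the hopper so that they drop into the box, and set the empty scoop down upright on the bench. Leave the box under the spout, do not ram the stop, and leave the dish, the jar and the label box where they are.

Things in the scene. Friction and masses are not known exactly. Their poses are not given: they have to be found in the camera images.
- rail: Fixed slide rail: aluminium base 440 x 110 x 8 mm, two dark guide bars 22 mm high, 90 mm apart inside. Origin on the bench under its centre line; x along the rail, the way the carriage is pushed (to the stop), z up. Base spans x = -240 to +200 mm. Hopper axis at x = +90, y = 0; the hopper's steel post (18 mm thick, 165 mm high) at x = +90, y = -130, with an arm to the hopper.
- hopper_mouth (a point): Centre of the round upper mouth of the fixed steel hopper, at the height of its rim (165 mm above the bench). The mouth is 118 mm wide inside (124 outside); the funnel narrows to a vertical spout 38 mm wide inside, whose lower end is 68 mm above the bench.
- stop: Yellow block 24 x 50 x 45 mm near the rail's end; origin under it on the rail base, x as the rail's. Its rod with a rubber pad points at the carriage; how far out is unreported and varies by 36 mm: the pad is met with the carriage origin 18 mm short of the hopper axis to 18 beyond. The pad yields 6 mm (1.5 N per mm), then is hard. Over 18 N is ramming; 2 N held 0.2 s counts as reached.
- carriage: Loose carriage, 0.3 to 0.6 kg, between the guide bars; slides with 1 to 5 N of friction. Origin under the centre of the blue box, on the underside (8 mm above the bench), x as the rail's. Box 116 (x) x 84 mm outside, walls 4, rim 42 above the origin, floor 6 thick. Plate's tail at x = -165. Black upright handle post 20 (x) x 16 (y) mm at x = -150, y = 0, top 76 above the origin.
- carriage_handle (a point): Centre of the top of the carriage's handle post, 84 mm above the bench; axes as the carriage's. The post is free to grip across (16 mm) for 60 mm below this point.
- scoop: Loose orange scoop, 0.1 kg, flat on the bench. Origin on the underside below its flat floor's centre; x points to its open pouring front, z up. Pan 58 mm wide, floor 4 thick, side walls 26 high, x = -30 to +60 mm; from x = 30 the floor ramps up 15 degrees to the lip; 45 degrees nose down empties it. Handle post at the rear: 26 (x) x 14 (y) mm at x = -42, 78 high.
- scoop_handle (a point): Centre of the top of the scoop's handle post (78 mm above the scoop's underside); axes as the scoop's. Grip it across the 14 mm, along the scoop's y.
- scoop_lip (a point): Middle of the pouring edge at the scoop's open front, 62 mm ahead of the origin and 13 mm above the underside; axes as the scoop's.
- bead0_center (a point): Centre of a round stone bead, 18 mm diameter, 12 g, red-brown; starts in the scoop.
- bead1_center (a point): Centre of a round stone bead, 18 mm diameter, 12 g, dark blue; starts in the scoop.
- bead2_center (a point): Centre of a round stone bead, 18 mm diameter, 12 g, red-brown; starts in the scoop.
- bead3_center (a point): Centre of a round stone bead, 18 mm diameter, 12 g, dark blue; starts in the scoop.
- dish: Bystander: loose white dish, 72 mm across, 16 mm high; origin under its centre. Leave it where it is.
- jar: Bystander: loose small jar with black cap, 40 mm across, 60 mm high; origin under its centre. Leave it where it is.
- labelbox: Bystander: loose blue and white label box 80 x 120 x 90 mm; origin under its centre. Leave it where it is.
Not all that is in view belongs to the job. What is shaped like the carriage but red is not meant.

How it is judged:
On the way, in this order (a step that is already met when the one before it is completed fails the run):
1. the carriage is pushed home: it presses the stop's rubber pad (contact force between carriage and stop above 2 N), for 0.2 s.
2. all four beads lie in the blue box (x of bead0_center in the frame of carriage between -0.056 and 0.056 m and y of bead0_center in the frame of carriage between -0.04 and 0.04 m and z of bead0_center in the frame of carriage between 0 and 0.04 m and x of bead1_center in the frame of carriage between -0.056 and 0.056 m and y of bead1_center in the frame of carriage between -0.04 and 0.04 m and z of bead1_center in the frame of carriage between 0 and 0.04 m and x of bead2_center in the frame of carriage between -0.056 and 0.056 m and y of bead2_center in the frame of carriage between -0.04 and 0.04 m and z of bead2_center in the frame of carriage between 0 and 0.04 m and x of bead3_center in the frame of carriage between -0.056 and 0.056 m and y of bead3_center in the frame of carriage between -0.04 and 0.04 m and z of bead3_center in the frame of carriage between 0 and 0.04 m), for 0.2 s.
At the end, for the whole second after the job is handed in: All four beads lie inside the blue box; the carriage's origin is within 30 mm of the hopper's axis; the scoop stands upright (within 0.1 rad) and still on the bench (its underside less than 6 mm above it) (all of step 2 and horizontal distance between carriage and hopper_mouth below 0.03 m and height (world z) of scoop below 0.006 m and angle between scoop's own z axis and vertical below 0.1 rad and linear speed of each of scoop, carriage below 0.02 m/s); the robot touches nothing.
It fails at once if the stop is rammed (over 18 N) (contact force between carriage and stop above 18 N).
It fails at once if the dish is displaced by more than 25 mm (distance of dish from where it was at the start of the episode above 0.025 m).
It fails at once if the jar is displaced by more than 25 mm (distance of jar from where it was at the start of the episode above 0.025 m).
It fails at once if the label box is displaced by more than 25 mm (distance of labelbox from where it was at the start of the episode above 0.025 m).
It also fails if it takes over 72 s, if anything falls off the work surface, if the arm or the gripper's body presses on something with over 40 N, if the wrist force passes 120 N, or if a joint passes its speed limit or range.

## Working session

There is one attempt and no reset: what is moved stays moved. The work goes in short steps, Python scripts to look and compute and a tool call to move; the robot and the scene stay as the last step left them, time stands still between calls to the robot, and variables do not carry over. Pictures are saved under pics/ and viewed, at most 10 in all, crops included, and the job is handed in when it is done.

Besides the shell and the picture viewer there is one more tool, called as name(argument=value, ...) on one line, values as JSON. send_rows: Moves the arm, as the interface text tells. Its arguments: {"type":"object","properties":{"moves":{"type":"array","items":{"type":"number"}},"grip":{"type":"number"}},"required":["moves"]}

```bash
ls; mkdir -p pics
python3 - <<'E'
from rig import ctrl
import cv2,numpy as np
print(ctrl.state())
for n in("scene","side","wrist"):
    c=ctrl.capture(n); cv2.imwrite(f"pics/{n}0.png",c["img"][:,:,::-1]); np.savez(f"{n}0.npz",**{k:c[k] for k in("img","mtx","rvec","tvec")})
    R=cv2.Rodrigues(np.array(c["rvec"]))[0]; print(n,-R.T@np.array(c["tvec"]).ravel(),c["mtx"])
a=cv2.imread("pics/scene0.png");b=cv2.imread("pics/side0.png")
E
```

```text
pics
{'clock': 0.0, 'qpos': array([ 1.04878051,  0.41186119, -0.01270299,  1.59703898,  0.00559352,
        1.13431648, -0.08219868]), 'dq': array([ 2.36189411e-03,  1.78011638e-04,  2.18466417e-05, -2.21718698e-04,
       -1.14648100e-03, -1.41324003e-03,  6.89240467e-04]), 'effort': array([ 5.21247966e-04, -5.87949264e+01,  6.42227847e-01, -2.91081905e+01,
       -5.36519545e-02,  1.81256997e-02,  1.24553608e-04]), 'position': array([ 0.27373366, -0.5612993 ,  0.22183533]), 'tcp_rot': array([-3.14000804e+00,  1.10725236e-04,  4.53830808e-01]), 'wrist_force': array([-0.31412493, -1.45029986,  0.726369  ]), 'moment': array([-0.01827208, -0.03263075, -0.01417391]), 'grip_force': 0.0, 'gripper_width': 0.08787612260141214}
scene [1.4605729  0.66625448 1.14701431] [[502.6023186    0.         285.25257793]
 [  0.         502.6023186  204.65776334]
 [  0.           0.           1.        ]]
side [0.24927765 0.73494679 0.91505322] [[426.55292388   0.         279.82775986]
 [  0.         426.55292388 213.88481489]
 [  0.           0.           1.        ]]
wrist [ 0.34790704 -0.52462491  0.38346379] [[325.1922621    0.         281.17521336]
 [  0.         325.1922621  209.66030282]
 [  0.           0.           1.        ]]
```

View pics/scene0.png

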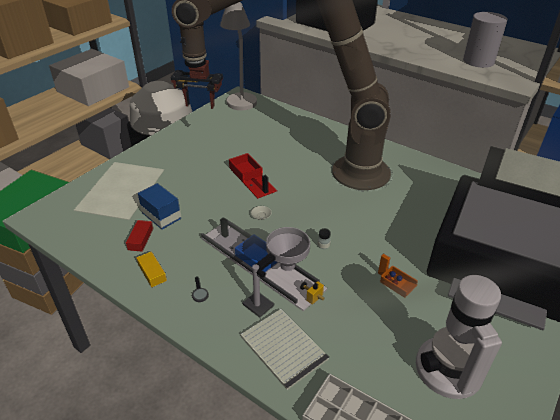

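View pics/side0.png

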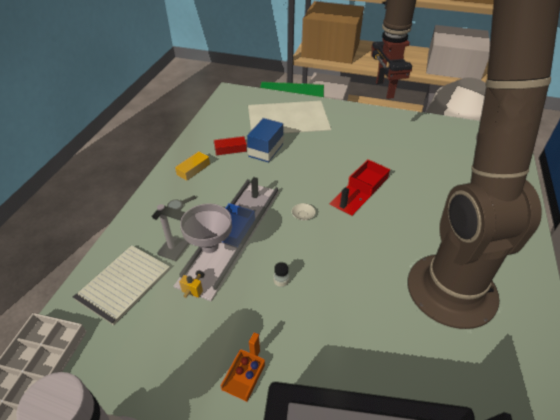

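Scene view: the carriage post is near (224,225), the hopper (288,243), the stop (315,290) and the scoop (396,278). In the side view the post is at (255,185), the hopper (207,225) and the scoop (245,370). I'll enlarge these areas to measure them.

```bash
cat > h.py <<'E'
import numpy as np,cv2
def load(n): return np.load(n+".npz")
def ray(c,p):
    d=np.append(cv2.undistortPoints(np.array([[p]],float),c["mtx"],None)[0,0],1)
    R=cv2.Rodrigues(c["rvec"])[0]; return -R.T@c["tvec"].ravel(),R.T@d
def plane(c,p,z):
    o,d=ray(c,p); return o+d*(z-o[2])/d[2]
def tri(c1,p1,c2,p2):
    o1,d1=ray(c1,p1);o2,d2=ray(c2,p2)
    s=np.linalg.lstsq(np.c_[d1,-d2],o2-o1,rcond=None)[0]
    a,b=o1+s[0]*d1,o2+s[1]*d2; return (a+b)/2,np.linalg.norm(a-b)
def proj(c,P): return cv2.projectPoints(np.array(P,float).reshape(-1,3),c["rvec"],c["tvec"],c["mtx"],None)[0][:,0]
def tiles(spec,out):
    T=[]
    for img,x,y,w in spec:
        h=w*3//4; t=cv2.resize(img[y:y+h,x:x+w,::-1],(400,300),interpolation=cv2.INTER_CUBIC)
        for k in range(0,w,10):
            cv2.line(t,(int(k*400/w),0),(int(k*400/w),6 if k%50 else 14),(255,255,255),1)
            cv2.line(t,(0,int(k*400/w)),(6,int(k*400/w)),(255,255,255),1)
        T.append(t)
    cv2.imwrite(out,np.vstack([np.hstack(T[:2]),np.hstack(T[2:])]))
E
python3 - <<'E'
from h import *
s=load("scene0");d=load("side0")
tiles([(s["img"],200,205,140),(d["img"],170,170,140),(s["img"],360,245,70),(d["img"],210,325,70)],"pics/t1.png")
E
```

```text
(no output)
```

View pics/t1.png

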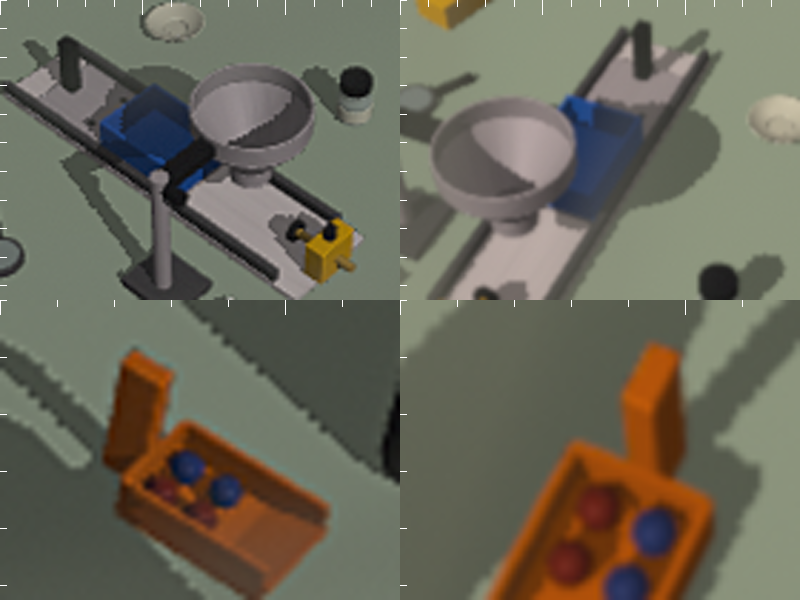

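The tiles show the post top at scene (224,220) and side (255,179). The hopper rim is centred at scene (288,242) and side (206,222). The scoop handle top is at scene (386,257) and side (255,338), with its wall tops around scene (392,267)-(417,281).

Run:
```python
from h import *
np.set_printoptions(precision=4,suppress=True)
s=load("scene0");d=load("side0")
S=lambda x,y:(200+x*.35,205+y*.35); D=lambda x,y:(170+(x-400)*.35,170+y*.35)
s2=lambda x,y:(360+x*.175,245+(y-300)*.175); d2=lambda x,y:(210+(x-400)*.175,325+(y-300)*.175)
print("post",tri(s,S(68,43),d,D(642,26)), plane(s,S(68,43),.084),plane(d,D(642,26),.084))
# hopper: rim points by wide extreme
print("hop",tri(s,S(252,107),d,D(504,148)),plane(s,S(252,107),.165),plane(d,D(504,148),.165))
print("jar",plane(s,S(356,82),.06),plane(d,D(718,282),.06),"dish",plane(s,S(173,20),.014))
a,b=plane(s,S(66,38),.03),plane(s,S(340,215),.03); print("far bar",a,b,np.arctan2(*(b-a)[1::-1]))
a,b=plane(s,S(5,85),.03),plane(s,S(276,270),.03); print("near bar",a,b,np.arctan2(*(b-a)[1::-1]))
print("stop top",plane(s,S(330,235),.053))
print("scoop handle",tri(s,s2(148,369),d,d2(655,372)),plane(s,s2(148,369),.078),plane(d,d2(655,372),.078))
P=[plane(s,s2(*q),.026) for q in((185,425),(328,508),(268,572),(122,487))]
print("walls",P, [np.linalg.norm(P[i]-P[i-1]) for i in range(4)], [np.arctan2(*(v)[1::-1]) for v in (P[1]-P[0],P[2]-P[3])],np.mean(P,axis=0))
```

```text
post (array([ 0.5919, -0.1791,  0.0815]), np.float64(0.0039044720529672903)) [ 0.5954 -0.1746  0.084 ] [ 0.5911 -0.1791  0.084 ]
hop (array([0.6218, 0.0922, 0.1608]), np.float64(0.0024003373740188903)) [0.6262 0.096  0.165 ] [0.6199 0.0942 0.165 ]
jar [0.4366 0.1048 0.06  ] [0.4273 0.103  0.06  ] dish [ 0.4317 -0.1555  0.014 ]
far bar [ 0.5461 -0.225   0.03  ] [0.5877 0.1824 0.03  ] 1.469168723063519
near bar [ 0.6476 -0.2277  0.03  ] [0.6859 0.1701 0.03  ] 1.4746863379024746
stop top [0.6337 0.1985 0.053 ]
scoop handle (array([0.4282, 0.3113, 0.0756]), np.float64(0.004284869568789133)) [0.4316 0.3143 0.078 ] [0.4276 0.3101 0.078 ]
walls [array([0.4072, 0.332 , 0.026 ]), array([0.4165, 0.418 , 0.026 ]), array([0.4743, 0.4113, 0.026 ]), array([0.4666, 0.3251, 0.026 ])] [np.float64(0.059740257218277575), np.float64(0.08651797625972482), np.float64(0.058187711786186404), np.float64(0.08647211385005664)] [np.float64(1.4640966192227403), np.float64(1.482059114657836)] [0.4411 0.3716 0.026 ]
```

send_rows(moves=[0, 0, 0, -0.072, 0, 0, 0, -0.072, 0, 0, 0, -0.072, 0, 0, 0, -0.072, 0, 0, 0, -0.072, 0, 0, 0, -0.072, 0, 0, 0, -0.072, 0, 0, 0, -0.072, 0, 0, 0, -0.072], grip=-0.2)

```text
clock: 0.9
position: [0.2739, -0.5616, 0.2223]
tcp_rot: [-3.141, -0.001, 1.477]
wrist_force: [-0.1, 1.1, 1.0]
gripper_width: 0.053
grip_force: 0.0
```

send_rows(moves=[0.76, 0.52, 0, 0, 0.76, 0.52, 0, 0, 0.76, 0.52, 0, 0, 0.76, 0.52, 0, 0, 0.76, 0.52, 0, 0, 0.76, 0.52, 0, 0, 0.76, 0.52, 0, 0, 0.76, 0.52, 0, 0, 0.76, 0.52, 0, 0])

```text
clock: 1.65
position: [0.4345, -0.3702, 0.2225]
tcp_rot: [-3.141, -0.0, 1.472]
wrist_force: [0.4, -0.1, 0.7]
gripper_width: 0.0526
grip_force: 0.0
```

send_rows(moves=[0.76, 0.52, 0, 0, 0.76, 0.52, 0, 0, 0.76, 0.52, 0, 0, 0.76, 0.52, 0, 0, 0.76, 0.52, 0, 0, 0.76, 0.52, 0, 0, 0.76, 0.52, 0, 0, 0.76, 0.52, 0, 0, 0.76, 0.52, 0, 0, 0, 0, 0, 0, 0, 0, 0, 0])

```text
clock: 2.57
position: [0.5946, -0.1792, 0.2221]
tcp_rot: [-3.141, -0.001, 1.475]
wrist_force: [-0.4, -0.9, 0.3]
gripper_width: 0.053
grip_force: 0.0
```

send_rows(moves=[0.07, -0.05, 0.95, 0, 0, 0, 0.95, 0, 0, 0, 0.95, 0, 0, 0, 0.95, 0, 0, 0, 0.95, 0, 0, 0, 0.3, 0, 0, 0, 0.3, 0, 0, 0, 0.3, 0, 0, 0, 0.3, 0, 0, 0, 0, 0])

```text
clock: 3.4
position: [0.5923, -0.1791, 0.0434]
tcp_rot: [-3.141, 0.0, 1.471]
wrist_force: [-0.4, -0.9, 0.4]
gripper_width: 0.0531
grip_force: 0.0
```

Run:
```python
from rig import ctrl
from h import *
a=ctrl.capture("side")["img"];w=ctrl.capture("wrist")["img"];s=ctrl.capture("scene")["img"]
tiles([(s,190,190,100),(a,200,120,140),(w,0,0,560),(w,180,110,200)],"pics/t2.png")
```

```text
(no output)
```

View pics/t2.png

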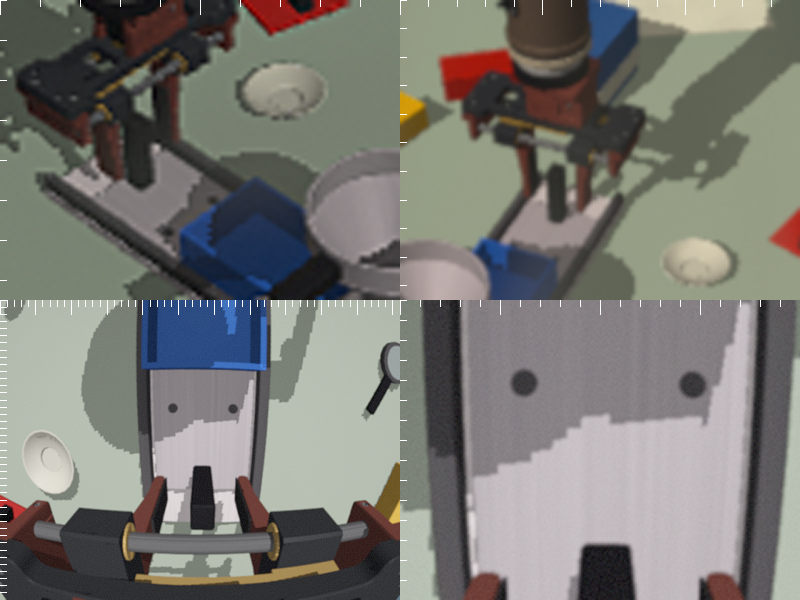

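The post stands centred between the fingers in all three views (wrist tile, around (202,495)). I'll close partly first to learn how the grip servo behaves.

send_rows(moves=[0, 0, 0, 0, 0, 0, 0, 0, 0, 0, 0, 0, 0, 0, 0, 0], grip=0.66)

```text
clock: 3.88
position: [0.5929, -0.1789, 0.0445]
tcp_rot: [3.141, 0.0, 1.472]
wrist_force: [-0.2, -0.4, 0.5]
gripper_width: 0.0294
grip_force: 0.0
```

send_rows(moves=[0, 0, 0, 0, 0, 0, 0, 0, 0, 0, 0, 0], grip=0.75)

```text
clock: 4.13
position: [0.5931, -0.1789, 0.0443]
tcp_rot: [3.141, -0.0, 1.471]
wrist_force: [1.2, -0.1, 0.2]
gripper_width: 0.0159
grip_force: 30.0
```

send_rows(moves=[0, 0, 0, 0, 0, 0, 0, 0, 0, 0, 0, 0], grip=1)

```text
clock: 4.38
position: [0.5931, -0.1789, 0.0443]
tcp_rot: [3.141, -0.0, 1.472]
wrist_force: [1.6, -0.3, -1.0]
gripper_width: 0.016
grip_force: 30.0
```

send_rows(moves=[0.2, 0, 0, 0, 0.4, 0, 0, 0, 0.4, 0, 0, 0, 0.4, 0, 0, 0, 0.4, 0, 0, 0, 0.4, 0, 0, 0, 0.2, 0, 0, 0, 0.2, 0, 0, 0, 0.1, 0, 0, 0])

```text
clock: 5.13
position: [0.601, -0.0976, 0.0443]
tcp_rot: [3.141, 0.0, 1.472]
wrist_force: [0.3, -5.9, 1.6]
gripper_width: 0.016
grip_force: 30.0
```

send_rows(moves=[0.1, 0, 0, 0, 0.1, 0, 0, 0])

```text
clock: 5.3
position: [0.6014, -0.093, 0.0442]
tcp_rot: [3.141, 0.001, 1.471]
wrist_force: [1.0, -5.5, 2.0]
gripper_width: 0.016
grip_force: 30.0
```

send_rows(moves=[0.1, 0, 0, 0, 0.07, 0, 0, 0])

```text
clock: 5.47
position: [0.6019, -0.0879, 0.0442]
tcp_rot: [3.141, 0.001, 1.471]
wrist_force: [0.2, -5.6, 2.9]
gripper_width: 0.0161
grip_force: 30.0
```

send_rows(moves=[0.1, 0, 0, 0, 0.1, 0, 0, 0, 0.1, 0, 0, 0])

```text
clock: 5.72
position: [0.6028, -0.0792, 0.0443]
tcp_rot: [3.141, 0.001, 1.471]
wrist_force: [0.0, -5.1, 1.6]
gripper_width: 0.0159
grip_force: 30.0
```

Run:
```python
from rig import ctrl
from h import *
np.set_printoptions(precision=4,suppress=True)
s0=load("scene0");d0=load("side0")
u=np.array([.0987,.995,0])
p=tri(s0,(303,285.5),d0,(199.5,273)); print("pad",p, p[0]@u)
print(ctrl.state()["position"]@u, np.array([.623,.095,0])@u)
s=ctrl.capture("scene")["img"];a=ctrl.capture("side")["img"]
tiles([(s,270,250,70),(a,165,240,70),(s,210,205,140),(a,150,170,140)],"pics/t3.png")
```

```text
pad (array([0.6316, 0.1543, 0.0301]), np.float64(0.0026181795048872305)) 0.2158967533064376
-0.01926010816907212 0.1560151
```

View pics/t3.png

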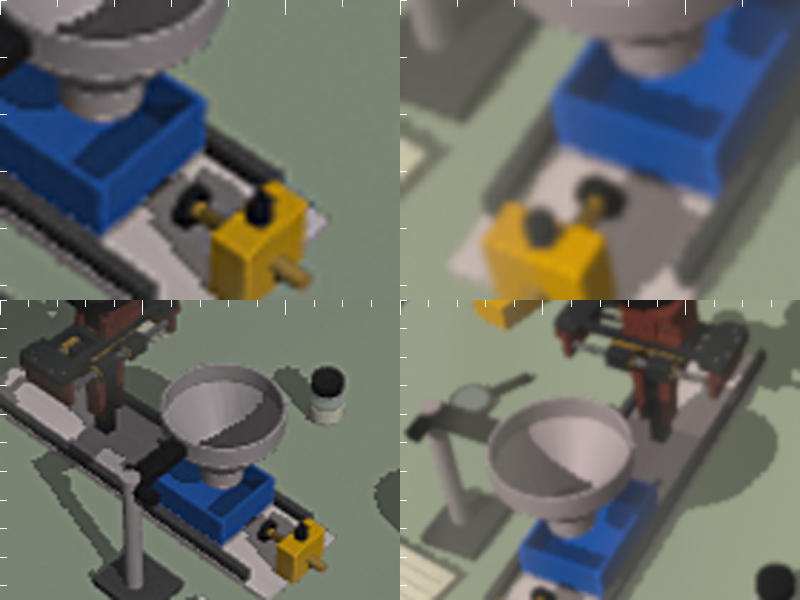

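The box front is about 24 mm short of the pad (pad at scene tile 1, around (190,205)). Closing in now in small steps.

send_rows(moves=[0.1, 0, 0, 0, 0.1, 0, 0, 0, 0.1, 0, 0, 0, 0.1, 0, 0, 0])

```text
clock: 6.15
position: [0.604, -0.0673, 0.0443]
tcp_rot: [3.141, 0.001, 1.471]
wrist_force: [0.6, -5.5, 3.1]
gripper_width: 0.0158
grip_force: 30.0
```

send_rows(moves=[0.05, 0, 0, 0, 0.05, 0, 0, 0])

```text
clock: 6.32
position: [0.6043, -0.0643, 0.0443]
tcp_rot: [3.141, 0.001, 1.471]
wrist_force: [1.1, -5.9, 3.0]
gripper_width: 0.0161
grip_force: 30.0
```

send_rows(moves=[0.05, 0, 0, 0, 0.05, 0, 0, 0])

```text
clock: 6.48
position: [0.6046, -0.0615, 0.0443]
tcp_rot: [3.141, 0.001, 1.471]
wrist_force: [0.7, -5.6, 2.7]
gripper_width: 0.0157
grip_force: 30.0
```

send_rows(moves=[0.05, 0, 0, 0])

```text
clock: 6.57
position: [0.6047, -0.06, 0.0443]
tcp_rot: [3.141, 0.001, 1.471]
wrist_force: [1.0, -6.1, 2.3]
gripper_width: 0.016
grip_force: 30.0
```

send_rows(moves=[0.05, 0, 0, 0, 0.05, 0, 0, 0])

```text
clock: 6.73
position: [0.605, -0.057, 0.0443]
tcp_rot: [3.141, 0.001, 1.471]
wrist_force: [0.2, -6.5, 3.0]
gripper_width: 0.016
grip_force: 30.0
```

send_rows(moves=[0.04, 0, 0, 0])

```text
clock: 6.82
position: [0.6051, -0.0558, 0.0442]
tcp_rot: [3.141, 0.001, 1.471]
wrist_force: [1.5, -5.9, 2.2]
gripper_width: 0.0159
grip_force: 30.0
```

send_rows(moves=[0.05, 0, 0, 0, 0.05, 0, 0, 0])

```text
clock: 6.98
position: [0.6053, -0.0535, 0.0442]
tcp_rot: [3.142, 0.002, 1.47]
wrist_force: [1.0, -8.4, 3.7]
gripper_width: 0.0159
grip_force: 30.0
```

send_rows(moves=[0.04, 0, 0, 0])

```text
clock: 7.07
position: [0.6054, -0.0528, 0.0443]
tcp_rot: [-3.142, 0.002, 1.47]
wrist_force: [-0.0, -9.9, 4.3]
gripper_width: 0.016
grip_force: 30.0
```

send_rows(moves=[0.02, 0, 0, 0, 0, 0, 0, 0, 0, 0, 0, 0, 0, 0, 0, 0, 0, 0, 0, 0])

```text
clock: 7.48
position: [0.6054, -0.0525, 0.0442]
tcp_rot: [-3.142, 0.002, 1.469]
wrist_force: [0.7, -7.9, 3.1]
gripper_width: 0.0161
grip_force: 30.0
```

send_rows(moves=[0.04, 0, 0, 0, 0.02, 0, 0, 0, 0, 0, 0, 0, 0, 0, 0, 0, 0, 0, 0, 0])

```text
clock: 7.9
position: [0.6054, -0.0514, 0.0442]
tcp_rot: [-3.141, 0.003, 1.469]
wrist_force: [0.1, -11.5, 3.9]
gripper_width: 0.0159
grip_force: 30.0
```

send_rows(moves=[0, 0, 0, 0, 0, 0, 0, 0], grip=0.65)

```text
clock: 8.07
position: [0.6055, -0.0514, 0.0443]
tcp_rot: [-3.141, 0.003, 1.469]
wrist_force: [-0.5, -11.0, 3.4]
gripper_width: 0.0159
grip_force: 30.0
```

send_rows(moves=[0, 0, 0, 0, 0, 0, 0, 0], grip=0.638)

```text
clock: 8.23
position: [0.6055, -0.0506, 0.0442]
tcp_rot: [-3.141, 0.002, 1.47]
wrist_force: [0.6, -8.5, 1.8]
gripper_width: 0.0159
grip_force: 5.4
```

send_rows(moves=[0, 0, 0, 0, 0, 0, 0, 0, 0, 0, 0, 0, 0, 0, 0, 0, 0, 0, 0, 0], grip=0.2)

```text
clock: 8.65
position: [0.6055, -0.0474, 0.044]
tcp_rot: [-3.141, -0.001, 1.473]
wrist_force: [-0.7, -0.3, 0.4]
gripper_width: 0.0348
grip_force: 0.0
```

send_rows(moves=[0, 0, -0.4, 0, 0, 0, -0.95, 0, 0, 0, -0.95, 0, 0, 0, -0.95, 0, 0, 0, -0.95, 0, 0, 0, -0.95, 0, 0, 0, -0.95, 0, 0, 0, 0, 0])

```text
clock: 9.32
position: [0.6084, -0.0476, 0.2344]
tcp_rot: [3.132, -0.001, 1.472]
wrist_force: [0.5, 0.6, 1.0]
gripper_width: 0.0354
grip_force: 0.0
```

Run:
```python
from rig import ctrl
from h import *
for n in("scene","side"):
    c=ctrl.capture(n); np.savez(f"{n}1.npz",**{k:c[k] for k in("img","mtx","rvec","tvec")})
s=load("scene1")["img"];d=load("side1")["img"]
tiles([(s,210,205,140),(d,150,170,140),(s,370,235,70),(d,205,325,80)],"pics/t4.png")
```

```text
(no output)
```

View pics/t4.png

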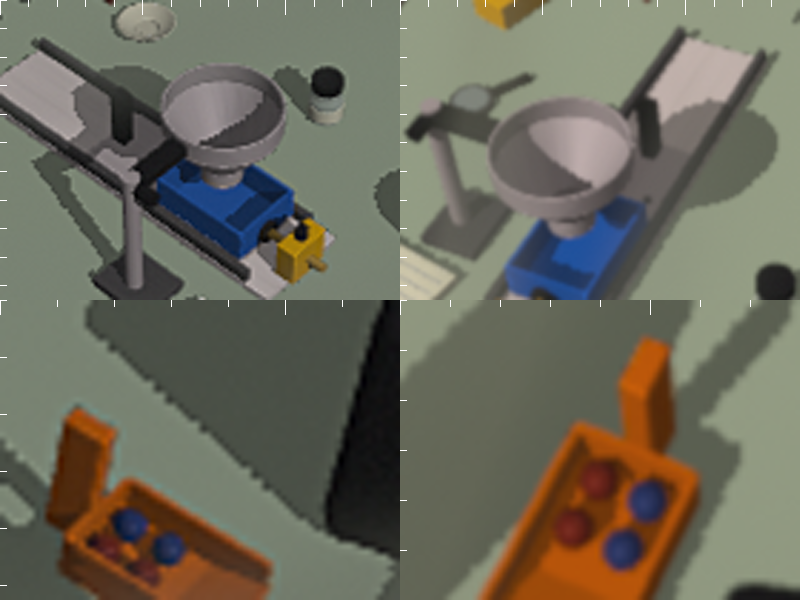

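Run:
```python
from h import *
np.set_printoptions(precision=3,suppress=True)
s=load("scene1");d=load("side1")
for p in((427,262),(445,235),(446,183)): print("scene",plane(s,p,0),plane(s,p,.12))
for p in((268,418),(272,388)): print("side",plane(d,p,0),plane(d,p,.12))
```

```text
scene [0.299 0.403 0.   ] [0.421 0.431 0.12 ]
scene [0.147 0.402 0.   ] [0.284 0.429 0.12 ]
scene [-0.129  0.295  0.   ] [0.037 0.334 0.12 ]
side [0.36  0.434 0.   ] [0.346 0.474 0.12 ]
side [0.37  0.373 0.   ] [0.355 0.42  0.12 ]
```

send_rows(moves=[0.94, -0.59, 0, 0, 0.94, -0.59, 0, 0, 0.94, -0.59, 0, 0, 0.94, -0.59, 0, 0, 0.94, -0.59, 0, 0, 0.94, -0.59, 0, 0, 0.94, -0.59, 0, 0, 0.94, -0.59, 0, 0, 0.94, -0.59, 0, 0, 0.94, -0.59, 0, 0])

```text
clock: 10.25
position: [0.4558, 0.2508, 0.2262]
tcp_rot: [-3.14, 0.001, 1.472]
wrist_force: [1.0, 0.1, 0.1]
gripper_width: 0.0349
grip_force: 0.0
```

send_rows(moves=[0.94, -0.59, 0, 0, 0.94, -0.59, 0, 0, 0, 0, 0, 0, 0, 0, 0, 0])

```text
clock: 10.58
position: [0.4259, 0.311, 0.2262]
tcp_rot: [-3.14, 0.001, 1.476]
wrist_force: [0.2, -0.2, 0.1]
gripper_width: 0.0351
grip_force: 0.0
```

send_rows(moves=[0, 0.15, 0.8, 0, 0, 0, 0.9, 0, 0, 0, 0.9, 0, 0, 0, 0.7, 0, 0, 0, 0, 0])

```text
clock: 11.0
position: [0.4308, 0.3054, 0.1236]
tcp_rot: [-3.136, 0.006, 1.47]
wrist_force: [-0.1, -0.2, -0.4]
gripper_width: 0.0352
grip_force: 0.0
```

Run:
```python
from rig import ctrl
from h import *
w=ctrl.capture("wrist")["img"];a=ctrl.capture("side")["img"];s=ctrl.capture("scene")["img"]
tiles([(s,350,215,100),(a,195,290,110),(w,0,0,560),(w,180,210,200)],"pics/t5.png")
```

```text
(no output)
```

View pics/t5.png

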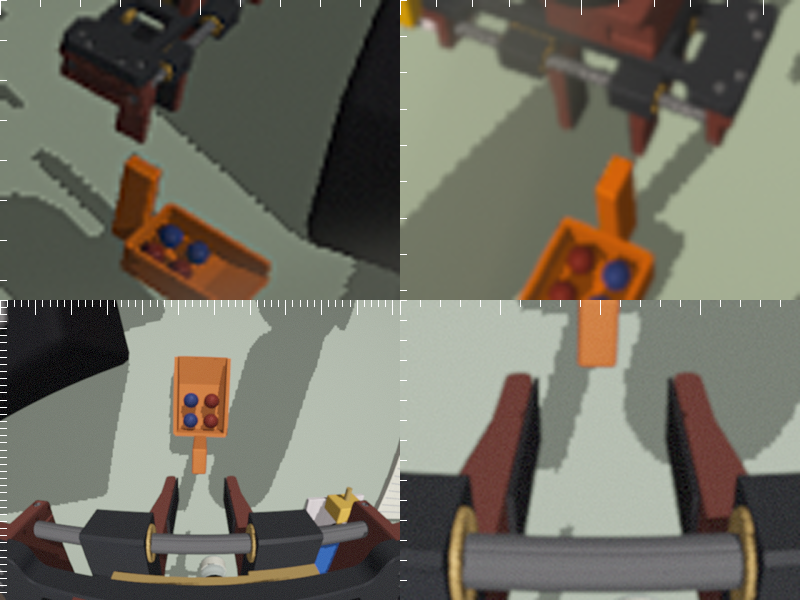

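The handle is centred between the fingers laterally (wrist crop: post at column 600, fingers at 535 and 668). I'll check the fore-aft offset with a ray onto the post's top rear edge.

Run:
```python
from rig import ctrl
from h import *
np.set_printoptions(precision=4,suppress=True)
c=ctrl.capture("wrist");R=cv2.Rodrigues(np.array(c["rvec"]))[0];o=-R.T@np.array(c["tvec"]).ravel()
m=c["mtx"]
def wr(p,z):
    v=np.array([(p[0]-m[0,2])/m[0,0],(p[1]-m[1,2])/m[1,1]]);r=np.linalg.norm(v)
    d=R.T@np.append(v/r*np.sin(r),np.cos(r)); return o+d*(z-o[2])/d[2]
hsv=cv2.cvtColor(c["img"],cv2.COLOR_RGB2HSV);k=cv2.inRange(hsv,(5,120,60),(20,255,255))
ys,xs=np.where(k[:260,200:360]);print("mask rows",ys.min(),ys.max(), "cols at bottom",xs[ys>ys.max()-5].min()+200,xs[ys>ys.max()-5].max()+200)
b=wr((( xs[ys>ys.max()-5].min()+xs[ys>ys.max()-5].max())/2+200,ys.max()+.5),.078)
print("rear edge",b,"handle",b+.013*np.array([.0987,.995,0]));print(ctrl.state()["position"],ctrl.state()["tcp_rot"])
# pan corners
cn=max(cv2.findContours(k,0,2)[0],key=cv2.contourArea);r=cn[:,0]
t=[wr((r[r[:,1]<r[:,1].min()+4][:,0].mean(),r[:,1].min()),.018)];print("front",t)
```

```text
mask rows 84 259 cols at bottom 233 332
rear edge [0.4309 0.2874 0.078 ] handle [0.4322 0.3004 0.078 ]
[0.4332 0.3091 0.1293] [ 3.1405 -0.0008  1.4708]
front [array([0.4369, 0.4144, 0.018 ])]
```

send_rows(moves=[0.05, 0, 0.8, 0, 0, 0, 0.8, 0, 0, 0, 0.8, 0, 0, 0, 0.4, 0, 0, 0, 0.4, 0, 0, 0, 0, 0, 0, 0, 0, 0])

```text
clock: 11.78
position: [0.4328, 0.311, 0.0327]
tcp_rot: [3.141, -0.0, 1.472]
wrist_force: [-0.1, -0.5, 1.5]
gripper_width: 0.0351
grip_force: 0.0
```

send_rows(moves=[0, 0, 0, 0, 0, 0, 0, 0, 0, 0, 0, 0, 0, 0, 0, 0, 0, 0, 0, 0, 0, 0, 0, 0], grip=1)

```text
clock: 12.28
position: [0.4327, 0.311, 0.0329]
tcp_rot: [3.141, -0.001, 1.472]
wrist_force: [-1.2, -0.3, 6.5]
gripper_width: 0.0135
grip_force: 30.0
```

send_rows(moves=[0, 0, -0.1, 0, 0, 0, -0.3, 0, 0, 0, -0.5, 0, 0, 0, -0.6, 0, 0, 0, -0.6, 0, 0, 0, -0.5, 0, 0, 0, -0.2, 0, 0, 0, 0, 0, 0, 0, 0, 0])

```text
clock: 13.03
position: [0.4325, 0.3104, 0.1161]
tcp_rot: [3.141, 0.0, 1.471]
wrist_force: [-0.6, 0.3, -1.8]
gripper_width: 0.0137
grip_force: 30.0
```

Run:
```python
from rig import ctrl
from h import *
w=ctrl.capture("wrist")["img"];a=ctrl.capture("side")["img"];s=ctrl.capture("scene")["img"]
tiles([(s,350,190,120),(a,195,290,130),(w,0,0,560),(w,180,110,200)],"pics/t6.png")
```

```text
(no output)
```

View pics/t6.png

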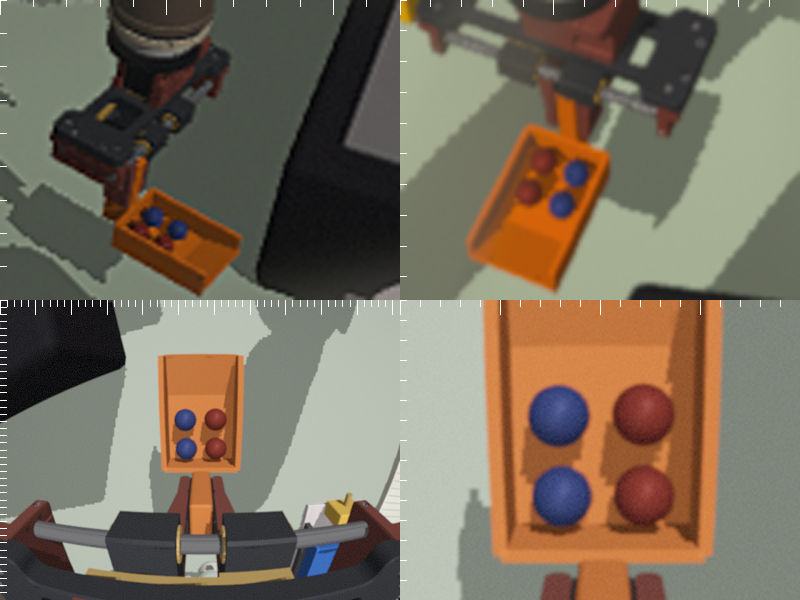

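send_rows(moves=[0, 0, -0.3, 0, 0, 0, -0.6, 0, 0, 0, -0.6, 0, 0, 0, -0.6, 0, 0, 0, -0.6, 0, 0, 0, -0.6, 0, 0, 0, -0.6, 0, 0, 0, -0.6, 0, 0, 0, -0.4, 0, 0, 0, -0.1, 0, 0, 0, 0, 0])

```text
clock: 14.1
position: [0.4327, 0.3109, 0.2669]
tcp_rot: [3.141, -0.001, 1.472]
wrist_force: [-0.3, -0.2, -1.6]
gripper_width: 0.0139
grip_force: 30.0
```

send_rows(moves=[-0.1, 0.07, 0, 0, -0.25, 0.18, 0, 0, -0.4, 0.3, 0, 0, -0.5, 0.37, 0, 0, -0.5, 0.37, 0, 0, -0.5, 0.37, 0, 0, -0.5, 0.37, 0, 0, -0.5, 0.37, 0, 0, -0.5, 0.37, 0, 0, -0.5, 0.37, 0, 0, -0.5, 0.37, 0, 0])

```text
clock: 15.02
position: [0.5234, 0.1563, 0.265]
tcp_rot: [-3.14, 0.001, 1.471]
wrist_force: [-0.5, -0.4, -2.5]
gripper_width: 0.0141
grip_force: 30.0
```

send_rows(moves=[-0.5, 0.37, 0, 0, -0.5, 0.37, 0, 0, -0.5, 0.37, 0, 0, -0.5, 0.37, 0, 0, -0.5, 0.37, 0, 0, -0.5, 0.37, 0, 0, -0.5, 0.37, 0, 0, -0.4, 0.3, 0, 0, -0.25, 0.18, 0, 0, -0.1, 0.07, 0, 0, 0, 0, 0, 0, 0, 0, 0, 0])

```text
clock: 16.02
position: [0.6039, 0.023, 0.2659]
tcp_rot: [-3.141, -0.0, 1.472]
wrist_force: [0.3, 0.0, -1.7]
gripper_width: 0.0138
grip_force: 30.0
```

send_rows(moves=[-0.1, 0.1, 0, 0, -0.2, 0.12, 0, 0, -0.15, 0.1, 0, 0, 0, 0, 0, 0])

```text
clock: 16.35
position: [0.613, 0.0062, 0.2661]
tcp_rot: [3.141, 0.001, 1.47]
wrist_force: [-0.4, -0.1, -1.9]
gripper_width: 0.014
grip_force: 30.0
```

send_rows(moves=[0, 0, 0, 0, 0, 0, 0, 0, 0, 0, 0, 0], grip=0.685)

```text
clock: 16.6
position: [0.6124, 0.0082, 0.2661]
tcp_rot: [-3.142, -0.0, 1.472]
wrist_force: [-0.1, -0.2, -1.1]
gripper_width: 0.0142
grip_force: 6.2
```

Run:
```python
from rig import ctrl
from h import *
w=ctrl.capture("wrist")["img"];a=ctrl.capture("side")["img"];s=ctrl.capture("scene")["img"]
tiles([(s,210,160,140),(a,150,120,180),(w,0,0,560),(w,140,0,280)],"pics/t7.png")
```

```text
(no output)
```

View pics/t7.png

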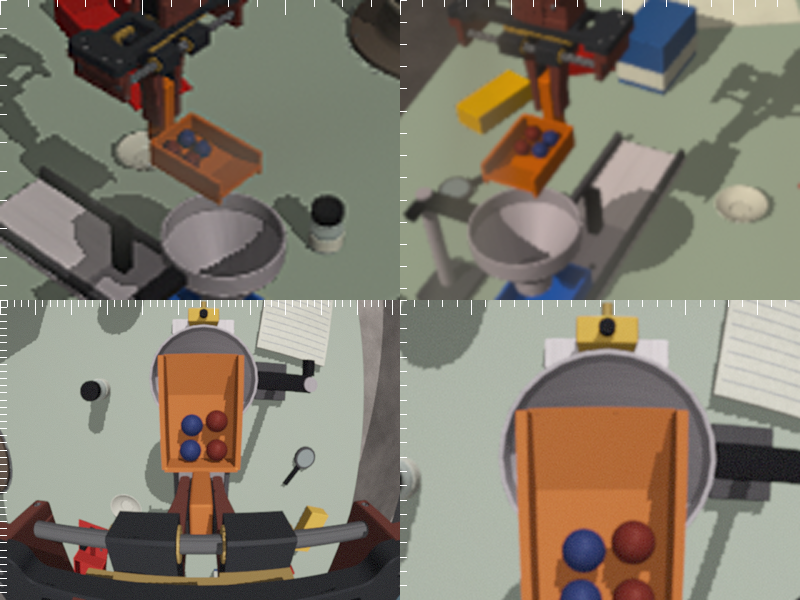

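The scoop is still level and lined up over the hopper (wrist: pan at column 602, mouth at 608), with the beads seated. I'll ease the grip so the nose swings down under gravity, tracking the lip row in the wrist view.

```bash
cat > lip.py <<'E'
from rig import ctrl
from h import *
c=ctrl.capture("wrist");np.save("w.npy",c["img"])
hsv=cv2.cvtColor(c["img"],cv2.COLOR_RGB2HSV);k=cv2.inRange(hsv,(8,140,60),(18,255,255));k[:,:180]=0;k[:,370:]=0
k=cv2.morphologyEx(k,cv2.MORPH_OPEN,np.ones((3,3)))
ys=np.where(k[20:250].sum(1)>255*15)[0]+20;print("lip row",ys.min(),ys.max(),"wid",(k[ys.min()+8]>0).sum(),"area",(k>0).sum())
s=hsv[20:270,180:370];b=cv2.inRange(s,(105,90,40),(130,255,255))
print("blue px",(b>0).sum());print(ctrl.state()["gripper_width"],ctrl.state()["grip_force"])
E
python3 lip.py
```

```text
lip row 75 249 wid 120 area 18724
blue px 1249
0.014173267137648403 6.241382360458374
```

send_rows(moves=[0, 0, 0, 0, 0, 0, 0, 0], grip=0.6842)

```text
clock: 16.97
position: [0.6125, 0.0079, 0.2662]
tcp_rot: [3.142, 0.0, 1.472]
wrist_force: [0.6, 1.0, -1.6]
gripper_width: 0.014
grip_force: 4.9
```

```bash
python3 lip.py
```

```text
lip row 75 249 wid 120 area 18712
blue px 1248
0.014136793197294273 4.916587248444557
```

send_rows(moves=[0, 0, 0, 0, 0, 0, 0, 0], grip=0.6832)

```text
clock: 17.18
position: [0.6125, 0.0078, 0.2661]
tcp_rot: [3.142, 0.0, 1.472]
wrist_force: [-0.7, -0.1, -0.9]
gripper_width: 0.0137
grip_force: 3.3
```

```bash
python3 lip.py
```

```text
lip row 75 249 wid 120 area 18716
blue px 1250
0.014069919962448895 3.2948696985840797
```

send_rows(moves=[0, 0, 0, 0, 0, 0, 0, 0], grip=0.6826)

```text
clock: 17.4
position: [0.6125, 0.0079, 0.2661]
tcp_rot: [3.142, -0.0, 1.472]
wrist_force: [-0.5, 0.4, -1.4]
gripper_width: 0.0145
grip_force: 2.3
```

```bash
python3 lip.py
```

```text
lip row 85 249 wid 114 area 17519
blue px 1179
0.01373203538330182 2.3202792182564735
```

It starts to pivot at 2.3 N. I'll let it run and keep watching.

send_rows(moves=[0, 0, 0, 0, 0, 0, 0, 0])

```text
clock: 17.62
position: [0.6125, 0.0078, 0.2661]
tcp_rot: [3.142, 0.0, 1.472]
wrist_force: [0.2, -0.1, -1.6]
gripper_width: 0.0142
grip_force: 2.3
```

```bash
python3 lip.py
```

```text
lip row 108 249 wid 102 area 14605
blue px 1298
0.014198638096079448 2.305944375693798
```

send_rows(moves=[0, 0, 0, 0, 0, 0, 0, 0])

```text
clock: 17.83
position: [0.6125, 0.0078, 0.2662]
tcp_rot: [3.142, 0.0, 1.472]
wrist_force: [-0.1, 0.3, -1.0]
gripper_width: 0.0136
grip_force: 2.3
```

```bash
python3 lip.py
python3 - <<'E'
from rig import ctrl
from h import *
a=ctrl.capture("side")["img"];s=ctrl.capture("scene")["img"];w=np.load("w.npy")
tiles([(s,210,160,140),(a,150,120,180),(w,0,0,560),(w,140,0,280)],"pics/t8.png")
E
```

```text
lip row 131 249 wid 57 area 13706
blue px 1142
0.013786171167718395 2.2985315322875977
```

View pics/t8.png

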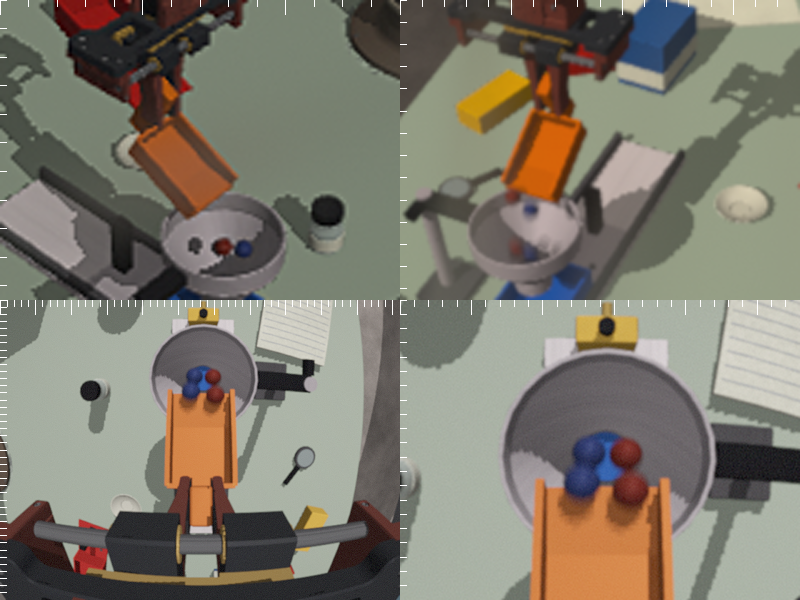

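All four beads are rolling down into the hopper (scene tile: beads near (225,246); wrist: around (605,465)). Regrip, clear the rim, and carry the scoop back.

send_rows(moves=[0, 0, 0, 0, 0, 0, 0, 0, 0, 0, 0, 0, 0, 0, 0, 0])

```text
clock: 18.32
position: [0.6125, 0.0079, 0.2662]
tcp_rot: [3.142, 0.0, 1.472]
wrist_force: [1.3, -0.3, -1.3]
gripper_width: 0.0138
grip_force: 2.3
```

send_rows(moves=[0, 0, 0, 0, 0, 0, 0, 0, 0, 0, -0.3, 0, 0, 0, -0.5, 0, 0, 0, -0.5, 0, 0, 0, -0.2, 0, 0, 0, 0, 0], grip=1)

```text
clock: 18.9
position: [0.6134, 0.0081, 0.3133]
tcp_rot: [3.138, -0.0, 1.472]
wrist_force: [0.1, 0.8, -1.0]
gripper_width: 0.014
grip_force: 30.0
```

Run:
```python
from rig import ctrl
from h import *
np.set_printoptions(precision=3,suppress=True)
c=ctrl.capture("side");hsv=cv2.cvtColor(c["img"],cv2.COLOR_RGB2HSV)
R=cv2.Rodrigues(np.array(c["rvec"]))[0]
print("scoop mask rect (side)")
k=cv2.inRange(hsv,(5,170,60),(18,255,255));cn=[x for x in cv2.findContours(k,0,2)[0] if cv2.contourArea(x)>20]
for x in cn: print(cv2.boundingRect(x),cv2.contourArea(x))
for n in("side","scene"):
    c=ctrl.capture(n);hsv=cv2.cvtColor(c["img"],cv2.COLOR_RGB2HSV)
    box=proj({k:np.array(v) for k,v in c.items()},[.620,.0995,.02])[0].astype(int);x,y=box
    r=np.vstack([hsv[y-35:y+35,x-35:x+35]]);red=cv2.inRange(r,(0,90,30),(8,255,255))|cv2.inRange(r,(172,90,30),(180,255,255))
    print(n,box,"red blobs",[(cv2.boundingRect(q),cv2.contourArea(q)) for q in cv2.findContours(red,0,2)[0]])
```

```text
scoop mask rect (side)
(193, 135, 38, 61) 1057.5
side [212 260] red blobs [((30, 29, 5, 5), 12.5)]
scene [289 276] red blobs [((28, 34, 5, 5), 11.5)]
```

send_rows(moves=[0.3, -0.22, 0, 0, 0.6, -0.44, 0, 0, 0.6, -0.44, 0, 0, 0.6, -0.44, 0, 0, 0.6, -0.44, 0, 0, 0.6, -0.44, 0, 0, 0.6, -0.44, 0, 0, 0.6, -0.44, 0, 0, 0.6, -0.44, 0, 0, 0.6, -0.44, 0, 0])

```text
clock: 19.88
position: [0.503, 0.1918, 0.3105]
tcp_rot: [-3.141, 0.0, 1.472]
wrist_force: [0.0, 0.3, -0.4]
gripper_width: 0.0143
grip_force: 30.0
```

send_rows(moves=[0.6, -0.44, 0, 0, 0.6, -0.44, 0, 0, 0.6, -0.44, 0, 0, 0.6, -0.44, 0, 0, 0.6, -0.44, 0, 0, 0.4, -0.3, 0, 0, 0.2, -0.15, 0, 0, 0, 0, 0, 0, 0, 0, 0, 0])

```text
clock: 20.63
position: [0.4361, 0.3054, 0.3108]
tcp_rot: [-3.141, 0.001, 1.472]
wrist_force: [-0.5, 0.0, -0.7]
gripper_width: 0.0137
grip_force: 30.0
```

Run:
```python
from rig import ctrl
from h import *
np.set_printoptions(precision=3,suppress=True)
hc=np.array([.621,.095]);u=np.array([.0987,.995]);v=np.array([-.995,.0987])
for n in("side","scene"):
    c=ctrl.capture(n);c={k:np.array(q) for k,q in c.items()};hsv=cv2.cvtColor(c["img"],cv2.COLOR_RGB2HSV)
    x,y=proj(c,[.620,.0995,.02])[0].astype(int);r=hsv[y-40:y+40,x-40:x+40]
    red=cv2.inRange(r,(0,80,25),(8,255,255))|cv2.inRange(r,(172,80,25),(180,255,255))
    for q in cv2.findContours(red,0,2)[0]:
        if cv2.contourArea(q)>4:
            X,Y,w,h=cv2.boundingRect(q);P=plane(c,(x-40+X+w/2,y-40+Y+h/2),.023)[:2]-hc;print(n,"red",(X+x-40,Y+y-40,w,h),"rail dx,dy",P@u,P@v)
    # upper contents of hopper: any red near mouth
    a=hsv[y-70:y-20,x-40:x+40];m=cv2.inRange(a,(0,90,25),(8,255,255))|cv2.inRange(a,(172,90,25),(180,255,255));b=cv2.inRange(a,(105,110,25),(130,255,255))
    print(n,"red/blue px above",(m>0).sum(),(b>0).sum())
    # bench red beads outside
w=ctrl.capture("wrist")
hsv=cv2.cvtColor(w["img"],cv2.COLOR_RGB2HSV);k=cv2.inRange(hsv,(8,140,60),(18,255,255));k[:,:180]=0;k[:,370:]=0
ys=np.where(k[20:250].sum(1)>255*15)[0]+20;print("lip row",ys.min());print(ctrl.state()["position"])
```

```text
side red (np.int64(246), np.int64(255), 6, 20) rail dx,dy -0.01728574031421921 0.09965815168646196
side red (np.int64(207), np.int64(254), 5, 5) rail dx,dy -0.0039629634783837535 -0.010676244211379698
side red (np.int64(230), np.int64(246), 9, 25) rail dx,dy -0.022760137511623715 0.05455884003941351
side red (np.int64(188), np.int64(226), 6, 12) rail dx,dy -0.06316923096880513 -0.10184967724896038
side red (np.int64(224), np.int64(220), 28, 15) rail dx,dy -0.12840135946401648 0.013921974011460878
side red/blue px above 497 0
scene red (np.int64(282), np.int64(275), 5, 5) rail dx,dy -0.0030056886414845303 -0.01308771332371359
scene red/blue px above 0 0
lip row 131
[0.437 0.305 0.311]
```

send_rows(moves=[0, 0, 0.5, 0, 0, 0, 0.9, 0, 0, 0, 0.9, 0, 0, 0, 0.9, 0, 0, 0, 0.9, 0, 0, 0, 0.9, 0, 0, 0, 0.9, 0, 0, 0, 0.7, 0, 0, 0, 0.3, 0, 0, 0, 0, 0])

```text
clock: 21.62
position: [0.4357, 0.3042, 0.1022]
tcp_rot: [-3.139, 0.003, 1.471]
wrist_force: [0.3, -0.2, -1.3]
gripper_width: 0.014
grip_force: 30.0
```

send_rows(moves=[0, 0, 0, 0, 0, 0, 0.1, 0, 0, 0, 0.1, 0, 0, 0, 0.1, 0, 0, 0, 0.1, 0], grip=0.6842)

```text
clock: 22.03
position: [0.4366, 0.3059, 0.0926]
tcp_rot: [3.14, -0.001, 1.471]
wrist_force: [-0.3, 0.8, -0.3]
gripper_width: 0.0138
grip_force: 4.8
```

```bash
python3 lip.py
```

```text
lip row 132 249 wid 94 area 14181
blue px 0
0.014118272650391162 4.84363965690136
```

send_rows(moves=[0, 0, 0.15, 0, 0, 0, 0.15, 0, 0, 0, 0.15, 0, 0, 0, 0.15, 0, 0, 0, 0.15, 0, 0, 0, 0, 0])

```text
clock: 22.58
position: [0.436, 0.3048, 0.0688]
tcp_rot: [-3.141, 0.002, 1.471]
wrist_force: [-0.1, -1.3, -0.6]
gripper_width: 0.0143
grip_force: 4.8
```

```bash
python3 lip.py
```

```text
lip row 132 249 wid 97 area 14983
blue px 0
0.013875944239645605 4.8312608152627945
```

send_rows(moves=[0, 0, 0.15, 0, 0, 0, 0.15, 0, 0, 0, 0.15, 0, 0, 0, 0.15, 0, 0, 0, 0, 0])

```text
clock: 23.05
position: [0.436, 0.3058, 0.0507]
tcp_rot: [-3.141, -0.0, 1.472]
wrist_force: [0.3, 0.7, -1.1]
gripper_width: 0.0141
grip_force: 4.4
```

```bash
python3 lip.py
```

```text
lip row 120 249 wid 106 area 16976
blue px 0
0.014099296133503466 4.64575856924057
```

send_rows(moves=[0, 0, 0.15, 0, 0, 0, 0.15, 0, 0, 0, 0.15, 0, 0, 0, 0.1, 0, 0, 0, 0, 0, 0, 0, 0, 0])

```text
clock: 23.6
position: [0.4359, 0.3059, 0.0348]
tcp_rot: [-3.141, -0.0, 1.472]
wrist_force: [-0.3, 1.0, -1.4]
gripper_width: 0.0138
grip_force: 4.6
```

```bash
python3 lip.py
```

```text
lip row 103 249 wid 117 area 19439
blue px 0
0.014340873342981895 4.570144861936569
```

send_rows(moves=[0, 0, 0.1, 0, 0, 0, 0.1, 0, 0, 0, 0.1, 0, 0, 0, 0.1, 0, 0, 0, 0, 0, 0, 0, 0, 0])

```text
clock: 24.15
position: [0.4366, 0.3066, 0.0256]
tcp_rot: [3.139, -0.001, 1.472]
wrist_force: [-5.7, -4.3, 28.7]
gripper_width: 0.0137
grip_force: 25.0
```

```bash
python3 lip.py
python3 - <<'E'
from rig import ctrl
from h import *
np.set_printoptions(precision=4,suppress=True)
for n in("scene","side"):
    c=ctrl.capture(n);c={k:np.array(q) for k,q in c.items()};hsv=cv2.cvtColor(c["img"],cv2.COLOR_RGB2HSV)
    k=cv2.inRange(hsv,(7,170,60),(18,255,255));q=max(cv2.findContours(k,0,2)[0],key=cv2.contourArea)[:,0]
    print(n,cv2.boundingRect(q))
    c0=load(n+"0");k0=cv2.inRange(cv2.cvtColor(c0["img"],cv2.COLOR_RGB2HSV),(7,170,60),(18,255,255));print(" was",cv2.boundingRect(max(cv2.findContours(k0,0,2)[0],key=cv2.contourArea)))
E
```

```text
lip row 102 249 wid 123 area 20850
blue px 0
0.013933132815863275 24.981046998873353
scene (372, 265, 38, 24)
 was (378, 254, 39, 35)
side (223, 342, 42, 50)
 was (221, 333, 44, 68)
```

The upward force has jumped to 29 N, so back off and open.

send_rows(moves=[0, 0, -0.1, 0, 0, 0, -0.1, 0, 0, 0, 0, 0])

```text
clock: 24.55
position: [0.4364, 0.306, 0.0295]
tcp_rot: [3.141, -0.001, 1.472]
wrist_force: [0.1, 0.1, -0.5]
gripper_width: 0.0143
grip_force: 7.6
```

```bash
python3 lip.py
python3 - <<'E'
from rig import ctrl
from h import *
np.set_printoptions(precision=4,suppress=True)
c=ctrl.capture("wrist");R=cv2.Rodrigues(np.array(c["rvec"]))[0];o=-R.T@np.array(c["tvec"]).ravel();m=c["mtx"]
def wr(p,z):
    v=np.array([(p[0]-m[0,2])/m[0,0],(p[1]-m[1,2])/m[1,1]]);r=np.linalg.norm(v)
    d=R.T@np.append(v/r*np.sin(r),np.cos(r)); return o+d*(z-o[2])/d[2]
hsv=cv2.cvtColor(c["img"],cv2.COLOR_RGB2HSV);k=cv2.inRange(hsv,(8,140,60),(18,255,255));k[:,:180]=0;k[:,370:]=0
k[:20]=0
for r in (106,115,130,150,170,190,210,225,235,242,249):
    xs=np.where(k[r])[0];print(r,xs.min(),xs.max(),len(xs))
print("lip at z.02",wr((281,103),.02), ctrl.state()["position"],ctrl.state()["wrist_force"])
E
```

```text
lip row 101 249 wid 123 area 20718
blue px 0
0.01390207881783526 7.5557872373610735
106 221 341 121
115 220 342 123
130 221 341 121
150 221 341 121
170 221 340 120
190 222 339 118
210 224 338 115
225 224 337 114
235 225 337 113
242 225 336 112
249 226 336 85
lip at z.02 [0.444  0.3929 0.02  ] [0.4362 0.3056 0.0289] [-0.7804  0.0755 -1.7319]
```

The pan is flat and has slid about 15 mm back in the grip, so the fingertips were pressing on its rear wall. Open and lift, then check.

send_rows(moves=[0, 0, -0.05, 0, 0, 0, 0, 0, 0, 0, 0, 0, 0, 0, 0, 0], grip=0.4)

```text
clock: 24.98
position: [0.4362, 0.3058, 0.0305]
tcp_rot: [-3.142, 0.0, 1.472]
wrist_force: [0.5, 0.4, 1.0]
gripper_width: 0.0263
grip_force: 0.0
```

send_rows(moves=[0, 0, -0.1, 0, 0, 0, -0.3, 0, 0, 0, -0.6, 0, 0, 0, -0.9, 0, 0, 0, -0.9, 0, 0, 0, -0.9, 0, 0, 0, -0.9, 0, 0, 0, -0.9, 0, 0, 0, 0, 0, 0, 0, 0, 0])

```text
clock: 25.82
position: [0.4369, 0.3063, 0.1977]
tcp_rot: [3.138, -0.002, 1.472]
wrist_force: [-0.2, -0.8, -0.0]
gripper_width: 0.0265
grip_force: 0.0
```

Run:
```python
from rig import ctrl
from h import *
np.set_printoptions(precision=4,suppress=True)
for n in("scene","side"):
    c=ctrl.capture(n);c={k:np.array(q) for k,q in c.items()};np.savez(n+"2.npz",**{k:c[k] for k in("img","mtx","rvec","tvec")})
    c0=load(n+"0")
    for t,q in(("now",c),("was",c0)):
        k=cv2.inRange(cv2.cvtColor(q["img"],cv2.COLOR_RGB2HSV),(5,150,50),(18,255,255));r=cv2.boundingRect(max(cv2.findContours(k,0,2)[0],key=cv2.contourArea));print(n,t,r,(k>0).sum())
    hsv=cv2.cvtColor(c["img"],cv2.COLOR_RGB2HSV)
    x,y=proj(c,[.620,.0995,.02])[0].astype(int);r=hsv[y-30:y+30,x-30:x+30];red=cv2.inRange(r,(0,80,25),(8,255,255))|cv2.inRange(r,(172,80,25),(180,255,255))
    for q in cv2.findContours(red,0,2)[0]:
        X,Y,w,h=cv2.boundingRect(q);print(n,"red",(X+x-30,Y+y-30,w,h),cv2.contourArea(q),plane(c,(x-30+X+w/2,y-30+Y+h/2),.023))
```

```text
scene now (371, 252, 40, 40) 733
scene was (378, 254, 39, 41) 646
scene red (np.int64(282), np.int64(275), 5, 5) 11.5 [0.6337 0.0907 0.023 ]
side now (223, 324, 43, 68) 1496
side was (221, 333, 44, 68) 1556
side red (np.int64(235), np.int64(288), 2, 2) 0.5 [0.5266 0.1686 0.023 ]
side red (np.int64(195), np.int64(269), 9, 11) 34.5 [0.6328 0.1526 0.023 ]
side red (np.int64(229), np.int64(263), 13, 12) 83.0 [0.5497 0.1099 0.023 ]
```

The scoop stands flat, with the same silhouette as at the start (40x40 now, 39x41 then). Next I'll put the wrist camera over the hopper to check the throat and box.

send_rows(moves=[-0.4, 0.3, -0.8, 0, -0.8, 0.6, -0.8, 0, -0.9, 0.66, -0.6, 0, -0.9, 0.66, 0, 0, -0.9, 0.66, 0, 0, -0.9, 0.66, 0, 0, -0.9, 0.66, 0, 0, -0.9, 0.66, 0, 0, -0.9, 0.66, 0, 0, -0.9, 0.66, 0, 0, -0.7, 0.5, 0, 0, -0.2, 0.1, 0, 0])

```text
clock: 26.92
position: [0.612, 0.0024, 0.2592]
tcp_rot: [-3.139, 0.002, 1.466]
wrist_force: [-1.2, -0.2, -0.7]
gripper_width: 0.0261
grip_force: 0.0
```

send_rows(moves=[0, 0, 0, 0, 0, 0, 0, 0, 0, 0, 0, 0])

```text
clock: 27.17
position: [0.6102, 0.01, 0.2611]
tcp_rot: [-3.14, -0.001, 1.474]
wrist_force: [-1.1, 0.5, 0.3]
gripper_width: 0.0262
grip_force: 0.0
```

```bash
cat > chk.py <<'E'
from rig import ctrl
from h import *
np.set_printoptions(precision=4,suppress=True)
def reds(hsv): return cv2.inRange(hsv,(0,90,25),(8,255,255))|cv2.inRange(hsv,(172,90,25),(180,255,255))
c=ctrl.capture("wrist");R=cv2.Rodrigues(np.array(c["rvec"]))[0];m=c["mtx"]
def pw(P):
    q=R@np.array(P)+np.array(c["tvec"]).ravel();r=np.hypot(q[0],q[1]);t=np.arctan2(r,q[2]);return m[:2,2]+m[0,0]*t*q[:2]/r
print(ctrl.state()["position"],"mouth px",pw([.621,.094,.165]),"spout px",pw([.621,.094,.068]))
hsv=cv2.cvtColor(c["img"],cv2.COLOR_RGB2HSV);x,y=pw([.621,.094,.1]).astype(int);a=hsv[max(y-90,0):y+90,x-90:x+90]
for n,k in(("red",reds(a)),("blue",cv2.inRange(a,(100,90,25),(130,255,255)))):
    for q in cv2.findContours(k,0,2)[0]:
        if cv2.contourArea(q)>6: X,Y,w,h=cv2.boundingRect(q);i=k[Y:Y+h,X:X+w]>0;print(n,(X+x-90,Y+max(y-90,0),w,h),cv2.contourArea(q),a[Y:Y+h,X:X+w][i].mean(0))
for n in("scene","side"):
    c=ctrl.capture(n);c={k:np.array(q) for k,q in c.items()};hsv=cv2.cvtColor(c["img"],cv2.COLOR_RGB2HSV)
    B=[proj(c,[.620+a*.0987-b*.995,.0995+a*.995+b*.0987,z])[0] for a in(-.058,.058) for b in(-.042,.042) for z in(.008,.05)]
    x0,y0=np.min(B,0).astype(int);x1,y1=np.max(B,0).astype(int)
    for q in cv2.findContours(reds(hsv[y0:y1,x0:x1]),0,2)[0]:
        X,Y,w,h=cv2.boundingRect(q);print(n,"red",(X+x0,Y+y0,w,h),cv2.contourArea(q),plane(c,(x0+X+w/2,y0+Y+h/2),.023))
E
python3 chk.py
```

```text
[0.6103 0.0101 0.2614] mouth px [285.8619 109.0438] spout px [284.7005 109.4303]
red (np.int64(288), np.int64(107), 12, 12) 94.0 [ 29.1802 168.7027 101.6216]
blue (np.int64(269), np.int64(94), 36, 35) 949.0 [109.6808 165.7559 152.6561]
scene red (np.int64(282), np.int64(275), 5, 5) 12.0 [0.6337 0.0907 0.023 ]
side red (np.int64(207), np.int64(254), 5, 5) 13.5 [0.6312 0.09   0.023 ]
```

send_rows(moves=[0, -0.5, 0, 0, 0, -0.95, 0, 0, 0, -0.95, 0, 0, 0, -0.95, 0.4, 0, 0, -0.95, 0.4, 0, 0, -0.95, 0.5, 0, 0, -0.95, 0.5, 0, 0, -0.8, 0.2, 0, 0, 0, 0, 0, 0, 0, 0, 0])

```text
clock: 28.15
position: [0.4012, 0.0292, 0.202]
tcp_rot: [3.141, 0.001, 1.473]
wrist_force: [1.0, 0.3, -0.8]
gripper_width: 0.0267
grip_force: 0.0
```

```bash
cat > look.py <<'E'
from rig import ctrl
from h import *
np.set_printoptions(precision=4,suppress=True)
c=ctrl.capture("wrist");R=cv2.Rodrigues(np.array(c["rvec"]))[0];o=-R.T@np.array(c["tvec"]).ravel();m=c["mtx"]
def wr(p,z):
    v=np.array([(p[0]-m[0,2])/m[0,0],(p[1]-m[1,2])/m[1,1]]);r=np.linalg.norm(v)
    d=R.T@np.append(v/r*np.sin(r),np.cos(r)); return o+d*(z-o[2])/d[2]
hsv=cv2.cvtColor(c["img"],cv2.COLOR_RGB2HSV)
red=cv2.inRange(hsv,(0,90,25),(8,255,255))|cv2.inRange(hsv,(172,90,25),(180,255,255))
oc=np.array([.620,.0995]);u=np.array([.0987,.995]);v=np.array([-.995,.0987])
def rep(n,k,lim):
    for q in cv2.findContours(k,0,2)[0]:
        if cv2.contourArea(q)>5:
            X,Y,w,h=cv2.boundingRect(q);P=wr((X+w/2,Y+h/2),.023)[:2]-oc
            if abs(P@u)<lim and abs(P@v)<lim:print(n,(X,Y,w,h),cv2.contourArea(q),"carriage xy",P@u,P@v)
print("cam",o);rep("red",red,.12)
rep("box",cv2.inRange(hsv,(100,90,20),(130,255,255)),.15)
# dark/greyer blue: bead hue vs box hue
k=cv2.inRange(hsv,(100,90,20),(130,255,255))>0
print("hue hist",np.bincount(hsv[k][:,0],minlength=131)[100:131],"sat",np.histogram(hsv[k][:,1],10)[0])
rep("bead-blue",cv2.inRange(hsv,(114,90,20),(130,255,255)),.12)
E
python3 look.py
```

```text
cam [0.4084 0.1127 0.3635]
red (468, 117, 5, 12) 28.0 carriage xy -0.009658532271045756 -0.008899449797966362
box (429, 62, 69, 113) 5032.5 carriage xy -0.005384935536432682 0.0015710514383290787
hue hist [   5    4    1    4    0    7   23  121  947 2127 1068  395  208  132
   79   51   19   27    4    6   13    8    2    3    2    2    6    6
    3    3    3] sat [ 114  119  138  184  638 2721 1097  202   50   16]
bead-blue (463, 151, 12, 13) 83.5 carriage xy -0.050704831154938575 -0.010922122784666885
```

send_rows(moves=[0.9, 0, 0, 0, 0.9, 0, 0, 0, 0.9, 0, 0, 0, 0.9, 0, 0, 0, 0.9, 0, 0, 0, 0, 0, 0, 0, 0, 0, 0, 0])

```text
clock: 28.78
position: [0.4162, 0.165, 0.2019]
tcp_rot: [3.141, -0.001, 1.475]
wrist_force: [-0.3, -0.0, -0.7]
gripper_width: 0.0262
grip_force: 0.0
```

```bash
python3 look.py
```

```text
cam [0.4233 0.2481 0.3636]
red (453, 228, 11, 11) 65.0 carriage xy -0.009353799742610011 -0.012875959851426142
box (413, 183, 84, 101) 4922.5 carriage xy -0.009223130376587195 -0.007474703979587732
hue hist [   8    7    5    7    5   18   26  138  991 2086 1002  401  167  110
   69   43   26   26   11    2   10    1    5    9    7    5    8    6
   12    8    4] sat [ 143  118  117  207  709 2720  907  225   61   16]
bead-blue (445, 257, 12, 13) 76.0 carriage xy -0.05121387001541467 -0.010646384195290345
```

send_rows(moves=[-0.9, 0, 0, 0, -0.9, 0, 0, 0, -0.9, 0, 0, 0, -0.9, 0, 0, 0, -0.9, 0, 0, 0, -0.9, 0, 0, 0, -0.9, 0, 0, 0, -0.9, 0, 0, 0, -0.9, 0, 0, 0, 0, 0, 0, 0, 0, 0, 0, 0])

```text
clock: 29.75
position: [0.391, -0.0808, 0.2018]
tcp_rot: [3.141, 0.0, 1.467]
wrist_force: [0.1, -0.4, 0.3]
gripper_width: 0.0265
grip_force: 0.0
```

```bash
python3 look.py
```

```text
cam [0.3988 0.0025 0.3633]
red (468, 24, 11, 12) 73.5 carriage xy -0.008644340675901523 -0.013366277875661954
box (431, 0, 76, 79) 3883.5 carriage xy -0.02192144181255172 -0.006217892796528105
hue hist [   4    7    6    5   13   28   73  263  779 1696  864  403  212  118
   59   53   28   22   12    6   13    8    2    6    5    4    6    3
    5    5    4] sat [ 138  136  179  296  688 1931  944  274   80   46]
bead-blue (466, 57, 14, 9) 60.0 carriage xy -0.04799748504300584 -0.011282074853835124
```

send_rows(moves=[0.09, 0.5, 0, 0, 0.09, 0.95, 0, 0, 0.09, 0.95, 0, 0, 0.09, 0.95, 0, 0, 0.09, 0.95, 0, 0, 0.09, 0.95, 0, 0, 0.09, 0.95, 0, 0, 0.09, 0.95, 0, 0, 0.09, 0.95, 0, 0])

```text
clock: 30.55
position: [0.637, -0.0771, 0.2015]
tcp_rot: [-3.141, -0.001, 1.473]
wrist_force: [-0.7, -0.0, 0.9]
gripper_width: 0.0267
grip_force: 0.0
```

send_rows(moves=[0.09, 0.95, 0, 0, 0.09, 0.95, 0, 0, 0.09, 0.95, 0, 0, 0.09, 0.95, 0, 0, 0.09, 0.95, 0, 0, 0.09, 0.95, 0, 0, 0, 0.5, 0, 0, 0, 0, 0, 0, 0, 0, 0, 0])

```text
clock: 31.3
position: [0.8221, -0.0792, 0.2001]
tcp_rot: [-3.14, -0.001, 1.473]
wrist_force: [-1.5, 0.7, -0.5]
gripper_width: 0.026
grip_force: 0.0
```

```bash
python3 look.py
python3 - <<'E'
from rig import ctrl
from h import *
print(ctrl.state()["position"])
# new small red / dark blue blobs vs start in scene & side
for n in("scene","side"):
    c=ctrl.capture(n);a=c["img"];b=load(n+"0")["img"];hs=[cv2.cvtColor(q,cv2.COLOR_RGB2HSV) for q in(a,b)]
    for t,f in(("red",lambda h:cv2.inRange(h,(0,90,25),(8,255,255))|cv2.inRange(h,(172,90,25),(180,255,255))),("blu",lambda h:cv2.inRange(h,(112,80,25),(130,255,255)))):
        k=f(hs[0])&~cv2.dilate(f(hs[1]),np.ones((3,3)))
        for q in cv2.findContours(k,0,2)[0]:
            A=cv2.contourArea(q)
            if 5<A<90: x=cv2.boundingRect(q);print(n,t,x,A,plane({k:np.array(v) for k,v in c.items()},(x[0]+x[2]/2,x[1]+x[3]/2),.02)[:2])
E
```

```text
cam [0.8297 0.0039 0.3617]
red (66, 87, 13, 13) 103.0 carriage xy -0.03750129273311497 0.02891944705048673
red (95, 59, 12, 12) 99.5 carriage xy -0.009610747183595078 -0.013564140860092017
box (53, 40, 74, 77) 3222.0 carriage xy -0.023299067108182865 0.0021434871060682925
box (79, 4, 41, 15) 244.5 carriage xy 0.05705411801992102 -0.009031341578702293
hue hist [   6   11    8    7    5   15   14   47  503 1420  722  323  149  117
   78   52   32   24   15    9   10    7    9   14    8    6   12    6
   11   12   12] sat [ 144  114  184  156  383 1784  697  161   31   10]
bead-blue (93, 94, 13, 12) 83.5 carriage xy -0.05035933273214302 -0.010654528385692887
[ 0.82167399 -0.07969673  0.20086299]
scene red (282, 275, 5, 5) 12.0 [0.63152173 0.08918047]
scene red (181, 236, 10, 17) 79.0 [ 0.70321809 -0.24505319]
scene red (154, 230, 20, 17) 67.5 [ 0.72508534 -0.32133687]
scene red (195, 225, 6, 21) 29.5 [ 0.65008324 -0.24301475]
scene red (177, 206, 4, 7) 12.0 [ 0.59312821 -0.38504456]
scene red (209, 205, 13, 11) 23.0 [ 0.52272176 -0.28063813]
scene blu (291, 268, 5, 4) 5.5 [0.59089919 0.09360269]
scene blu (272, 267, 6, 6) 16.0 [0.6239837  0.04843391]
side red (207, 254, 5, 5) 12.5 [0.63251864 0.08783297]
side red (160, 136, 8, 21) 83.0 [ 0.97876669 -0.32721694]
side red (146, 132, 10, 23) 68.5 [ 1.03110471 -0.33046917]
side red (171, 131, 5, 9) 14.5 [ 0.97653718 -0.39724829]
side red (118, 118, 17, 11) 44.5 [ 1.1801681  -0.41872355]
```

All four beads are located in the box: two red and two blue, all within its walls. The scoop is upright and the arm is clear, so I'm handing it in.

```bash
python3 -c "
from rig import ctrl
print(ctrl.job_done())"
```

```text
the job is handed in; nothing more can be done
None
```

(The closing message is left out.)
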